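# Set the sliding leg of the recipe stand to the size marker and squeeze its cam lever shut

### The job

Get the tabletop recipe stand ready for the big cookbook: first draw the barrel-bolt travel lock on its right side bar outwards, fully to its end stop, then slide the book-holding leg up the sloping rail until its cross bar lines up with the brass size marker on the left side bar. Hold the leg at that mark while you squeeze the open cam lever flat against the leg's carriage, and finish still holding: one finger in the carriage's finger saddle, the other pressing the shut lever, the leg at the mark. Leave the squeeze bottle, piping tip and brush around the stand where they are.

Things in the scene. Friction and masses are not known exactly. Their poses are not given: they have to be found in the camera images.
- stand: Recipe stand, an open steel frame fixed on the counter, with an open desk 284 x 232 mm sloping 20 degrees. Origin on the counter, 105 mm under the desk's middle; x level to the back (the desk rises that way), y left, z up. Desk directions: up-slope = x tilted up 20 degrees, left = y, out = square to the desk. Rail 12 x 12 mm up its middle, side bars 110 mm left and right, open between.
- lock_knob (a point): Knob of the travel lock, a round steel post on a barrel bolt on the right side bar: radius 7 mm, 9 mm head on top. This point is on its axis, 15 mm under its top and 17 mm above the bolt; axes up-slope, left, out. Within 60 mm to its left nothing rises higher than 5 mm above this point.
- lock (a joint): Travel of the bolt to the right, away from the rail (m): 0 = fully in, across the path of the cross bar's right end, so that the leg cannot rise; 0.024 = fully out at its end stop. Starts within 3 mm of 0. About 2 N of friction; stays where it is left.
- carriage_center (a point): Centre of the sliding leg's carriage, a dark block 68 (up-slope) x 20 (left-right) x 24 mm (out) on the rail; axes up-slope, left, out. Its neck runs down-slope to the cross bar, 196 mm wide, 78 mm down. Finger saddle on its right, cam lever on its left. The leg's weight draws it down-slope with about 1.4 N: let go before the lever is shut, it slides back.
- leg (a joint): Travel of the leg up the rail (m): 0 = resting at its lower stop, 0.115 = upper stop.
- saddle: Finger saddle on the carriage's right side; origin and axes as carriage_center. Flat rubber floor facing right, 13 mm right of the origin, from 12 mm out to 12 mm in, between two shoulders 50 mm apart (25 mm up-slope and down-slope of the origin) that reach 36 mm right of the origin and from 6 mm out to 12 mm in. A finger pushing the upper shoulder up-slope carries the leg along.
- lever_pad: Finger plate of the steel cam lever. Origin on its hinge pin, 24 mm up-slope and 14 mm left of carriage_center; the pin points out. x runs from the lever's tip to the pin, y to the plate's outer face, 6 mm off the pin's centre. Plate 24 mm high, from 10 to 65 mm from the pin. Shut, it lies along the carriage, tip down-slope, outer face 20 mm left of the carriage's middle.
- lever (a joint): Opening angle of the cam lever (rad): 0 = shut, flat along the carriage; open, its tip stands out to the left. Starts at 0.55 to 0.72. Closing takes about 0.12 N m; the cam bites on the rail below about 0.2 and, shut, clamps the leg. The lever stays where it is left.
- bar_end (a point): The left end face of the leg's cross bar (bar 12 mm wide in the up-slope direction, this point on its middle line). Moves with the leg; axes up-slope, left, out.
- size_mark (a point): Tip of the pointer of the brass size marker, a rider clip 18 mm wide up-slope and 26 mm across on the left side bar, just beyond the cross bar's left end; axes up-slope, left, out. The leg is at the mark when bar_end lies level with it along the up-slope direction; that is 45 to 95 mm up from the leg's lower stop.
- squeeze_bottle: Bystander: empty clear squeeze bottle, 60 mm in diameter, 185 mm high, standing left of the stand; origin under its foot.
- star_tip: Bystander: stainless star piping tip, 27 mm in diameter, 38 mm high, on the counter in front of the stand; origin under its foot.
- brush: Bystander: pink silicone pastry brush lying flat right of the stand, about 200 x 36 x 18 mm; origin under its middle.

How it is judged:
On the way, in this order (a step that is already met when the one before it is completed fails the run):
1. the travel lock is drawn out to its end stop (value of joint lock above 0.021 m), for 0.2 s.
2. the leg is held with its cross bar level with the size marker while the cam lever is still open (x of bar_end in the frame of size_mark between -0.005 and 0.005 m and value of joint lever above 0.3 rad), for 0.3 s.
3. the cam lever is squeezed shut with the leg at the mark (value of joint lever below 0.06 rad and x of bar_end in the frame of size_mark between -0.005 and 0.005 m and contact force between the fingers and saddle above 2 N and contact force between the fingers and lever_pad above 2 N), for 0.2 s.
At the end, for the whole second after the job is handed in: Through the last second: lock within 3 mm of its end stop, cross bar's middle line within 5 mm of the size marker along the slope, cam lever shut to within 0.06 rad, and the fingers still pressing both the finger saddle and the shut lever with more than 2 N each (all of step 3 and value of joint lock above 0.021 m); the arm keeps its last pose, push and grip.
It fails at once if the lever is being clamped with the leg off the mark (value of joint lever below 0.2 rad and (x of bar_end in the frame of size_mark above 0.012 m or x of bar_end in the frame of size_mark below -0.012 m)).
It fails at once if the squeeze bottle, the piping tip or the brush is shifted by more than 30 mm (distance of any of squeeze_bottle, star_tip, brush from where it was at the start of the episode above 0.03 m).
It also fails if it takes over 51 s, if anything falls off the work surface, if the arm or the gripper's body presses on something with over 40 N, if the wrist force passes 120 N, or if a joint passes its speed limit or range.

### The arm

A 6-joint arm with a two-finger parallel gripper is mounted at the origin on the work surface. World frame = base frame: x ahead of the robot, y to its left, z up, the work surface at z = 0. Lengths are in m, angles in rad, forces in N, time in s.
With the tool pointing down it reaches from about 0.35 to 0.975 m from the base axis. Payload 4.9 kg.
Tool frame: the origin (TCP) lies on the centre line of the jaws, within the pads' length; the fingertips stand manip.tcp_to_tips ahead of it and the grasp point (between the pads) is the TCP (manip.tcp_to_tips is the distance from the TCP to the fingertips, in m); y points along the fingers, z is the direction in which the jaws open and shut, and the axes are right-handed (so a half turn about y gives the same grasp; the last joint's range is limited). The gripper opens to 85 mm and grips with 20 to 120 N. Pads are 22 mm wide; open, the fingers measure 114 mm over their backs; the gripper's body (76 mm by 85 mm) begins 54 mm behind the grasp point. The pads swing forward as they close: fully open they stand 13 mm farther back than shut.
Start: joints at [-1.338, 0.053, 1.613, -0, 1.476, -0.119], TCP at [0.215, -0.587, 0.25] pointing down, gripper open.
Joint ranges: [-3.01, 3.01], [-1.01, 2.22], [0.06, 2.58], [-1.02, 4.17], [0.09, 2.62], [-3.14, 3.14]. Speed limits (rad/s): [2.57, 2.57, 3.14, 3.14, 3.14, 3.14].

### API

Orientations are given as a unit quaternion [w, x, y, z].
In Python, from plant import manip gives the robot as it stands.
- The arm moves only by the tool apply_moves, never from a script. Its argument "moves" is a list of rows, each a list of 7 numbers: the gripper's target within -1 to 1 (shut at 1, half-way at 0, fully open at -1), then the shift along the tool's x, y, z in mm, then the turn, a rotation vector about the tool's x, y, z in degrees. A call has 1 to 20 rows; each row shifts and turns the commanded pose from where the row before left it, along the tool's axes as they then stand; what a row does not reach is not made up. A row lasts 1/10 s, in which the tool goes at most 50 mm and 8.59 degrees, less where a joint would pass 70% of its speed; a pose out of reach is approached as far as the arm can. A call with a gripper value outside its range is refused whole. The fingers move at their own pace and stop on an object; the grip force is fixed at half the most. Time passes only in rows, so rows that do not move let the fingers close. It gives the time, the measured TCP pose, the force and the opening at its end, in the units of the state.
- manip.state(): the state, without advancing time (a new reading comes with each control period).
- manip.grab_frame(name): name is "scene" or "top" or "wrist"; returns the picture (420x560x3 uint8, blue, green, red); there is no depth.
- manip.calibration(name): a dict with "mtx" (3x3 intrinsics, pixels), "T" (4x4, takes a point from camera to world coordinates); the wrist camera has in their place "T_tool_cam" (4x4, takes a point from camera to tool coordinates, whose origin is the TCP and whose axes are the tool frame's). Camera axes: x right, y down, z forward; pixel columns grow to the right and rows downward; lengths in m; the calibration is good to about 2 mm. A picture is of the moment at which its call begins: read the wrist's pose just before it. calibration takes no time and is no camera call.
- manip.job_done(): hands the job in, once; it reports no verdict.
The state is a dict: "time": time; "joint_pos": joint angles; "joint_vel": joint speeds; "joint_efforts": joint torques, N m; "tool_pos": TCP position; "tool_rot": TCP orientation; "contact_force": force on the tool from outside, world axes, zero at the start; "ft_torque": the same for the moment, N m; "gripper_width": opening from 0.0 (shut) to 1.0 (fully open).
Only numpy, scipy, OpenCV 4.12 (cv2) and the standard library are available. Lean on these libraries where they do the work, as an engineer would, in place of code of your own. Each camera call takes 0.05 s, during which the arm holds its last target. There are 200 camera calls.

## Working session

There is one attempt and no reset: what is moved stays moved. The work goes in short steps, Python scripts to look and compute and a tool call to move; the robot and the scene stay as the last step left them, time stands still between calls to the robot, and variables do not carry over. Pictures are saved under pics/ and viewed, about 8 in all and at most 12, crops included, and the job is handed in when it is done.

Besides the shell and the picture viewer there is one more tool, called after ">>>" by a JSON object that holds its "fn" and its "kwargs". apply_moves: Moves the arm, as the interface text tells. Its arguments: {"type":"object","properties":{"moves":{"type":"array","items":{"type":"array","items":{"type":"number"}}}},"required":["moves"]}

```bash
mkdir -p pics; ls; python3 - <<'E'
from plant import manip
import cv2,numpy as np
print(manip.state()); print(manip.tcp_to_tips)
for n in("scene","top"):
    cv2.imwrite(f"pics/{n}0.png",manip.grab_frame(n)); c=manip.calibration(n); print(n,c)
print(manip.calibration("wrist"))
E
```

```text
pics
{'time': 0.0, 'joint_pos': array([-1.33801386e+00,  5.33762510e-02,  1.61429057e+00, -4.06190681e-06,
        1.47598308e+00, -1.19015003e-01]), 'joint_vel': array([-0.00157859, -0.00069802, -0.00047228, -0.00099311, -0.00155677,
       -0.0008415 ]), 'joint_efforts': array([-1.57635473e-03, -3.93679476e+01, -3.70178211e+01, -1.28138686e-04,
        7.16124487e-03,  1.01206825e-05]), 'tool_pos': array([ 0.21522231, -0.58615848,  0.24905299]), 'tool_rot': array([ 0.12369608, -0.12378164,  0.69692158, -0.6954694 ]), 'contact_force': array([-0.39436066,  0.33876336, -0.48150679]), 'ft_torque': array([ 0.01220598, -0.01857459,  0.00888724]), 'gripper_width': 0.9975948130712808}
0.019
scene {'mtx': array([[417.4403613 ,   0.        , 284.98970551],
       [  0.        , 417.4403613 , 209.2772116 ],
       [  0.        ,   0.        ,   1.        ]]), 'T': array([[-0.62252455,  0.5598164 , -0.54687182,  1.05865435],
       [ 0.78257848,  0.44008244, -0.44033893,  0.45747456],
       [-0.00584027, -0.70209191, -0.71206238,  0.74002361],
       [ 0.        ,  0.        ,  0.        ,  1
[... 250 characters left out ...]
    [-0.99992548,  0.00694977,  0.01003712,  0.07063797],
       [-0.01114044, -0.18315988, -0.98302001,  0.78954608],
       [ 0.        ,  0.        ,  0.        ,  1.        ]])}
{'mtx': array([[365.12778975,   0.        , 280.44434617],
       [  0.        , 365.12778975, 212.9212748 ],
       [  0.        ,   0.        ,   1.        ]]), 'T_tool_cam': array([[ 1.26700061e-04,  9.47905442e-01,  3.18551812e-01,
        -8.34292666e-02],
       [-1.73375195e-04, -3.18551789e-01,  9.47905442e-01,
        -1.22926059e-01],
       [ 9.99999977e-01, -1.75328660e-04,  1.23982760e-04,
        -3.01802595e-04],
       [ 0.00000000e+00,  0.00000000e+00,  0.00000000e+00,
         1.00000000e+00]])}
```

View pics/top0.png

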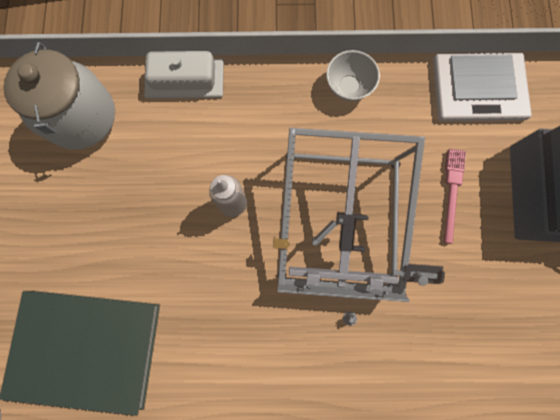

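View pics/scene0.png

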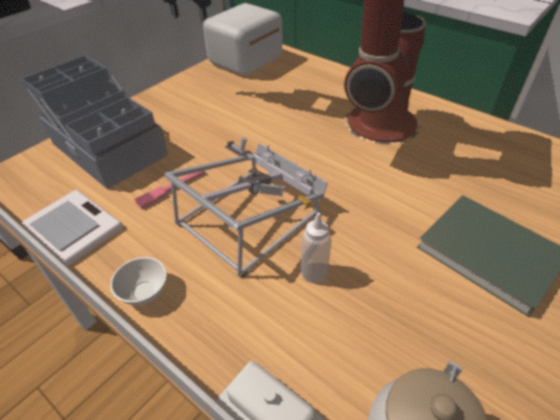

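Top view: the stand's desk spans about px (280–422, 130–298), with the lever at (325,232), carriage (348,232), brass marker (281,243) and lock at about (425,275). I'll enlarge that area.

```bash
python3 - <<'E'
import cv2
a=cv2.imread("pics/top0.png")[195:330,262:457]; cv2.imwrite("pics/c1.png",cv2.resize(a,None,fx=4,fy=4,interpolation=cv2.INTER_CUBIC))
a=cv2.imread("pics/scene0.png")[130:275,160:340]; cv2.imwrite("pics/c2.png",cv2.resize(a,None,fx=4,fy=4,interpolation=cv2.INTER_CUBIC))
E
```

```text
(no output)
```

View pics/c1.png

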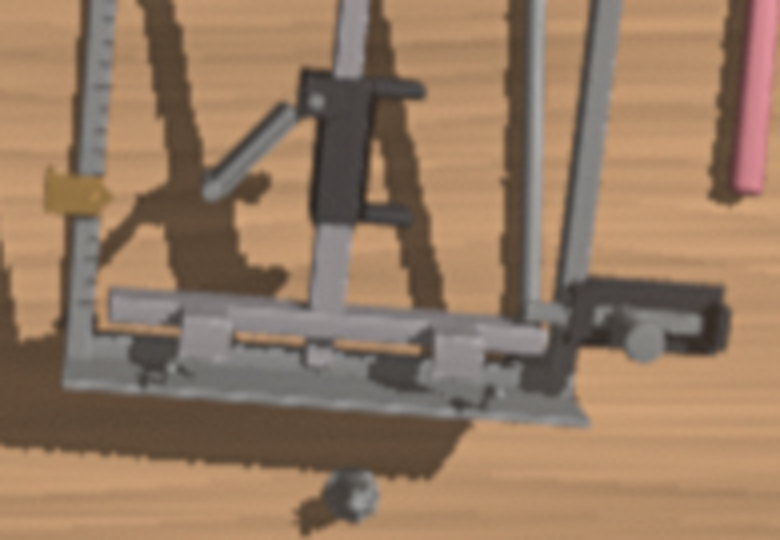

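View pics/c2.png

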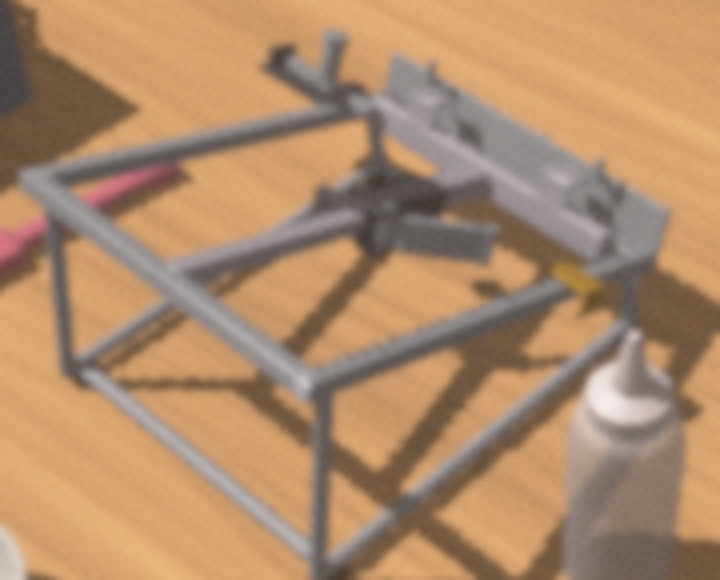

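c1/c2 show the cross bar's left end at c1 (110,305), the marker tip at c1 (108,195), and the shoulders' tips at c1 (424,90) and (410,216). The lever tip is at c1 (210,190). The knob head is at c1 (643,340) and c2 (335,38). Next I'll fit the stand pose.

```bash
cat > h.py <<'E'
from plant import manip
import numpy as np
from scipy.optimize import least_squares
from scipy.spatial.transform import Rotation as R
C={n:manip.calibration(n) for n in("scene","top")}
def proj(n,P):
    c=C[n]; p=np.linalg.inv(c["T"])@np.append(P,1); p=c["mtx"]@p[:3]; return p[:2]/p[2]
def D(yaw): return R.from_euler('z',yaw).as_matrix()@R.from_euler('y',-np.radians(20)).as_matrix()  # cols u,l,o
def W(x,y,yaw,p): return np.array([x,y,.105])+D(yaw)@np.array(p)
def tri(pts):
    f=lambda P:np.concatenate([proj(n,P)-uv for n,uv in pts])
    r=least_squares(f,[.5,-.05,.1]); return r.x,r.fun
c1=lambda x,y:("top",np.array([(x+.5)/4-.5+262,(y+.5)/4-.5+195]))
c2=lambda x,y:("scene",np.array([(x+.5)/4-.5+160,(y+.5)/4-.5+130]))
E
python3 - <<'E'
from h import *
obs=lambda v:[ # v: x,y,yaw,uc,oc
 (("top",np.array([291.,130])),(.142,.116,.006)),(("top",np.array([423.,139])),(.142,-.116,.006)),
 (c2(25,175),(.142,-.116,.006)),(c2(315,388),(.142,.116,.006)),
 (c1(345,76),(v[3]+.034,0,v[4]+.012)),(c1(336,221),(v[3]-.034,0,v[4]+.012)),
 (c1(424,90),(v[3]+.028,-.036,v[4]+.006)),(c1(410,216),(v[3]-.028,-.036,v[4]+.006))]
f=lambda v:np.concatenate([proj(o[0][0],W(v[0],v[1],v[2],o[1]))-o[0][1] for o in obs(v)])
r=least_squares(f,[.5,-.08,0,-.03,0]);v=r.x;print(v);print(r.fun.reshape(-1,2).round(1))
loc=lambda P:((P-[v[0],v[1],.105])@D(v[2])*1e3).round(1)
for nm,pts in dict(knobtop=[c1(643,340),c2(335,38)],marker=[c1(108,195),c2(558,267)],levtip=[c1(210,190),c2(495,235)],barL=[c1(110,297),c2(603,240)],barR=[c1(547,333),c2(380,105)]).items():
    P,e=tri(pts);print(nm,P.round(4),loc(P),e.round(1))
print(np.degrees(v[2]))
E
```

```text
[ 0.55893528 -0.04919828 -0.07902924 -0.03092683 -0.00779049]
[[-2.8 -1.1]
 [ 1.9 -1.1]
 [ 0.  -2.3]
 [ 0.5 -1.5]
 [ 0.4 -0.3]
 [-1.   0.7]
 [ 0.1  0.3]
 [ 0.3 -0.7]]
knobtop [ 0.4447 -0.1709  0.1105] [ -96.1 -130.4   40.9] [-0.  0. -0. -0.]
marker [0.5096 0.0562 0.092 ] [-58.5 101.2   7.5] [-0.1  0.  -0.1 -0. ]
levtip [0.5112 0.0111 0.0922] [-53.5  56.3   5.9] [-0.3  0.2 -0.5 -0.1]
barL [0.4649 0.0555 0.0798] [-104.5   97.    11.2] [-0.   0.  -0.1 -0. ]
barR [ 0.4468 -0.1391  0.0748] [-108.7  -98.5    7.4] [-1.   0.7 -1.6 -0.4]
-4.528041922756048
```

```bash
cat >> h.py <<'E'
V=[.55894,-.0492,-.07903]
def loc(P): return (np.asarray(P)-[V[0],V[1],.105])@D(V[2])*1e3
def cur():
    s=manip.state(); q=s["tool_rot"]; return s,np.array(s["tool_pos"]),R.from_quat([q[1],q[2],q[3],q[0]]).as_matrix()
def target(p,sgn=1):  # TCP at local p mm; tool x=sgn*u, y=-o, z=x cross y
    d=D(V[2]); x=sgn*d[:,0]; y=-d[:,2]; return W(*V,np.array(p)/1e3),np.stack([x,y,np.cross(x,y)],1)
def delta(p,sgn=1):
    s,t,r=cur(); P,Rt=target(p,sgn)
    return (r.T@(P-t)*1e3).round(1),np.degrees(R.from_matrix(r.T@Rt).as_rotvec()).round(1)
def st():
    s,t,r=cur(); print("t",round(s["time"],2),"loc",loc(t).round(1),"F(u,l,o)",(D(V[2]).T@s["contact_force"]).round(1),"w",round(s["gripper_width"],3),"q",s["joint_pos"].round(2))
E
python3 - <<'E'
from h import *
st(); print(cur()[2].round(2)); print(D(V[2]).round(2))
for s in(1,-1): print(delta([-96,-157,130],s))
E
```

```text
t 0.1 loc [-232.8 -562.4  238.2] F(u,l,o) [-0.6  1.2  0.1] w 0.998 q [-1.34  0.05  1.61  0.    1.48 -0.12]
[[-0.94 -0.    0.34]
 [-0.34  0.   -0.94]
 [-0.   -1.   -0.  ]]
[[ 0.94  0.08 -0.34]
 [-0.07  1.    0.03]
 [ 0.34  0.    0.94]]
(array([-319.7,   55.5, -299.1]), array([  27. , -153.2,   -6.1]))
(array([-319.7,   55.5, -299.1]), array([ 4.4, 24.4, 19.7]))
```

>>> {"fn": "apply_moves", "kwargs": {"moves": [[-1,-32,0,-30,0,0,0],[-1,-32,0,-30,0,0,0],[-1,-32,0,-30,0,0,0],[-1,-32,0,-30,0,0,0],[-1,-32,0,-30,0,0,0],[-1,-32,0,-30,0,0,0],[-1,-32,0,-30,0,0,0],[-1,-32,0,-30,0,0,0],[-1,-32,0,-30,0,0,0],[-1,-32,0,-29,0,0,0],[-1,0,0,0,0.9,4.9,3.9],[-1,0,0,0,0.9,4.9,3.9],[-1,0,0,0,0.9,4.9,3.9],[-1,0,0,0,0.9,4.9,3.9],[-1,0,0,0,0.8,4.8,4.1],[-1,0,0,0,0,0,0]]}}

```text
time: 1.7
tool_pos: [0.4115, -0.1953, 0.2491]
tool_rot: [-0.095, -0.15, -0.69, 0.701]
contact_force: [-0.2, -1.1, -0.4]
gripper_width: 1.002
```

```bash
python3 - <<'E'
from h import *
import cv2
st(); print(delta([-96,-157,66],-1))
s,t,r=cur(); im=manip.grab_frame("wrist"); cv2.imwrite("pics/w1.png",im); np.savez("w1",t=t,r=r)
c=manip.calibration("wrist"); T=np.linalg.inv(c["T_tool_cam"])
for n,p in dict(kt=loc([.4447,-.1709,.1105]),knob=loc([.4447,-.1709,.1105])-[0,0,15]).items():
    P=W(*V,p/1e3); q=r.T@(P-t); k=c["mtx"]@(T[:3,:3]@q+T[:3,3]); print(n,k[:2]/k[2])
for y in(.006,.019):
  for z in(.0425,-.0425):
    k=c["mtx"]@(T[:3,:3]@np.array([-.011,y,z])+T[:3,3]); print("tip",y,z,k[:2]/k[2])
E
```

```text
t 1.7 loc [ -78.  -157.3  181.7] F(u,l,o) [-0.2 -1.1 -0.3] w 1.002 q [-0.73 -0.61  2.18  0.21  1.3   0.89]
(array([ 18. , 115.7,  -0.5]), array([-0.1,  0. , -0. ]))
kt [246.23433484 228.31529666]
knob [247.83293446 221.68415122]
tip 0.006 0.0425 [389.9722761  281.50361107]
tip 0.006 -0.0425 [175.46263759 281.54669391]
tip 0.019 0.0425 [381.36194715 266.49592837]
tip 0.019 -0.0425 [183.68907595 266.53179436]
```

View pics/w1.png

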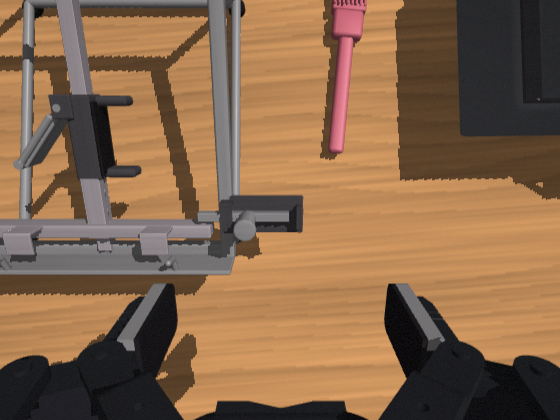

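The wrist view matches the fit: the knob head is at (245,228), where 246,228 was predicted. The open fingertips at (175,285) and (388,285) put the tips 6 mm ahead of the TCP when open. I'll descend with the knob between the fingers and push right with the left finger.

>>> {"fn": "apply_moves", "kwargs": {"moves": [[-1,4,35,0,0,0,0],[-1,4,35,0,0,0,0],[-1,4,35,0,0,0,0],[-1,4,25,0,0,0,0],[-1,2,14,0,0,0,0],[-1,0,0,0,0,0,0],[-1,0,0,4,0,0,0],[-1,0,0,4,0,0,0],[-1,0,0,4,0,0,0],[-1,0,0,4,0,0,0],[-1,0,0,4,0,0,0],[-1,0,0,4,0,0,0],[-1,0,0,3,0,0,0],[-1,0,0,0,0,0,0]]}}

```text
time: 3.15
tool_pos: [0.443, -0.2263, 0.1093]
tool_rot: [-0.096, -0.15, -0.69, 0.702]
contact_force: [-0.3, 0.0, 0.3]
gripper_width: 0.997
```

```bash
python3 - <<'E'
from h import *
import cv2
st(); cv2.imwrite("pics/w2.png",manip.grab_frame("wrist"))
E
```

```text
t 3.15 loc [ -94.  -185.7   38.8] F(u,l,o) [-0.2  0.   0.4] w 0.997 q [-0.73 -0.33  2.23  0.25  0.97  0.8 ]
```

View pics/w2.png

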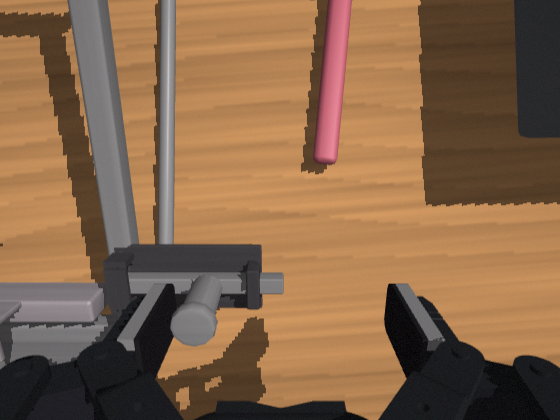

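The finger touches the knob (head at (195,325)), and the bolt now sticks out past its housing on the right at (283,283). I'll push on to the stop.

>>> {"fn": "apply_moves", "kwargs": {"moves": [[-1,0,0,2,0,0,0],[-1,0,0,2,0,0,0],[-1,0,0,1,0,0,0],[-1,0,0,0,0,0,0]]}}

```text
time: 3.6
tool_pos: [0.4425, -0.2286, 0.1084]
tool_rot: [-0.095, -0.15, -0.692, 0.7]
contact_force: [1.3, 10.5, 2.9]
gripper_width: 1.002
```

>>> {"fn": "apply_moves", "kwargs": {"moves": [[-1,0,0,1,0,0,0],[-1,0,0,1,0,0,0],[-1,0,0,0,0,0,0]]}}

```text
time: 3.9
tool_pos: [0.4424, -0.2289, 0.1081]
tool_rot: [-0.095, -0.15, -0.694, 0.698]
contact_force: [1.5, 14.5, 5.0]
gripper_width: 0.998
```

>>> {"fn": "apply_moves", "kwargs": {"moves": [[-1,0,0,1,0,0,0],[-1,0,0,1,0,0,0],[-1,0,0,0,0,0,0]]}}

```text
time: 4.2
tool_pos: [0.4424, -0.2293, 0.1079]
tool_rot: [-0.095, -0.15, -0.695, 0.696]
contact_force: [2.4, 20.9, 7.7]
gripper_width: 1.003
```

The force builds against the end stop (21 N), so the lock is fully out. Next I'll back off, rise, and go to hover over the carriage.

>>> {"fn": "apply_moves", "kwargs": {"moves": [[-1,0,0,-5,0,0,0],[-1,0,0,-5,0,0,0],[-1,0,-25,0,0,0,0],[-1,0,-25,0,0,0,0],[-1,-10,-5,-30,0,0,0],[-1,-10,0,-30,0,0,0],[-1,-10,0,-30,0,0,0],[-1,-10,0,-30,0,0,0],[-1,-10,0,-30,0,0,0],[-1,-10,0,-30,0,0,0],[-1,-11,0,-22,0,0,0],[-1,0,0,0,0,0,0],[-1,0,0,0,0,0,0]]}}

```text
time: 5.5
tool_pos: [0.5065, -0.0268, 0.1843]
tool_rot: [-0.096, -0.15, -0.69, 0.702]
contact_force: [-0.2, -0.1, -0.4]
gripper_width: 1.002
```

```bash
cat >> h.py <<'E'
def wproj(P,t,r):
    c=manip.calibration("wrist"); T=np.linalg.inv(c["T_tool_cam"]); k=c["mtx"]@(T[:3,:3]@(r.T@(P-t))+T[:3,3]); return k[:2]/k[2]
E
python3 - <<'E'
from h import *
import cv2
st(); print(delta([-23,21,-10],-1))
s,t,r=cur(); cv2.imwrite("pics/w3.png",manip.grab_frame("wrist")); np.savez("w3",t=t,r=r)
uc,oc=-31,-7.8
for n,p in dict(up_r=(uc+34,-10,oc+12),up_l=(uc+34,10,oc+12),lo_r=(uc-34,-10,oc+12),lo_l=(uc-34,10,oc+12),shU=(uc+25,-36,oc+6),shL=(uc-25,-36,oc+6),knob=(-96,-130,41),mark=(-58.5,101,7.5)).items(): print(n,wproj(W(*V,np.array(p)/1e3),t,r).round(0))
E
```

```text
t 5.5 loc [-23.6  18.2  93. ] F(u,l,o) [-0.3 -0.1 -0.3] w 1.002 q [-0.22 -0.42  2.16  0.05  1.05  1.41]
(array([ -0.6, 103. ,  -3.1]), array([-0.1,  0.1, -0. ]))
up_r [329. 190.]
up_l [295. 190.]
lo_r [324. 290.]
lo_l [294. 290.]
shU [369. 201.]
shL [363. 273.]
knob [533. 369.]
mark [152. 283.]
```

View pics/w3.png

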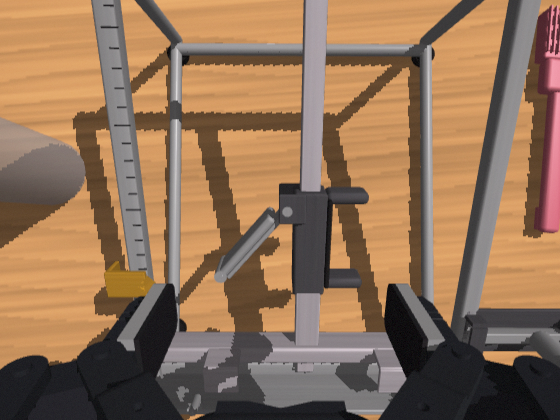

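The wrist view agrees with the fit to within 3 px: carriage at (294–329, 190–291), shoulders at x 366 and 360. The lever is open with its tip at (220,277), and the left finger will pass outside it. Descend.

>>> {"fn": "apply_moves", "kwargs": {"moves": [[-1,0,25,-2,0,0,0],[-1,0,25,-1,0,0,0],[-1,0,25,0,0,0,0],[-1,0,18,0,0,0,0],[-1,0,10,0,0,0,0],[-1,0,0,0,0,0,0]]}}

```text
time: 6.15
tool_pos: [0.5409, -0.0276, 0.0859]
tool_rot: [-0.094, -0.15, -0.69, 0.702]
contact_force: [-1.3, 0.5, 0.1]
gripper_width: 0.995
```

```bash
python3 - <<'E'
from h import *
st()
E
```

```text
t 6.15 loc [-25.1  20.1 -11.2] F(u,l,o) [-1.2  0.4  0.5] w 0.995 q [-0.21 -0.18  2.15  0.06  0.83  1.41]
```

Now slide up-slope about 52 mm, a bit short of the mark, and look.

>>> {"fn": "apply_moves", "kwargs": {"moves": [[-1,-4,0,0,0,0,0],[-1,-4,0,0,0,0,0],[-1,-4,0,0,0,0,0],[-1,-4,0,0,0,0,0],[-1,-4,0,0,0,0,0],[-1,-4,0,0,0,0,0],[-1,-4,0,0,0,0,0],[-1,-4,0,0,0,0,0],[-1,-4,0,0,0,0,0],[-1,-4,0,0,0,0,0],[-1,-4,0,0,0,0,0],[-1,-4,0,0,0,0,0],[-1,-4,0,0,0,0,0],[-1,0,0,0,0,0,0]]}}

```text
time: 7.55
tool_pos: [0.5914, -0.0306, 0.1059]
tool_rot: [-0.096, -0.15, -0.69, 0.701]
contact_force: [-0.6, 0.0, 0.9]
gripper_width: 0.999
```

```bash
python3 - <<'E'
from h import *
import cv2
st(); s,t,r=cur(); im=manip.grab_frame("wrist"); np.savez("w4",t=t,r=r); cv2.imwrite("pics/w4.png",im)
im=manip.grab_frame("top"); cv2.imwrite("pics/t4.png",im)
a=im[205:305,265:405]
b=cv2.imread("pics/w4.png")
cv2.imwrite("pics/m4.png",np.vstack([cv2.resize(a,(420,300),interpolation=cv2.INTER_CUBIC),cv2.resize(b,(420,300),interpolation=cv2.INTER_AREA)]))
E
```

```text
t 7.55 loc [29.4 21.1 -9.7] F(u,l,o) [-0.3 -0.   1. ] w 0.999 q [-0.19 -0.08  2.03  0.05  0.85  1.43]
```

View pics/m4.png

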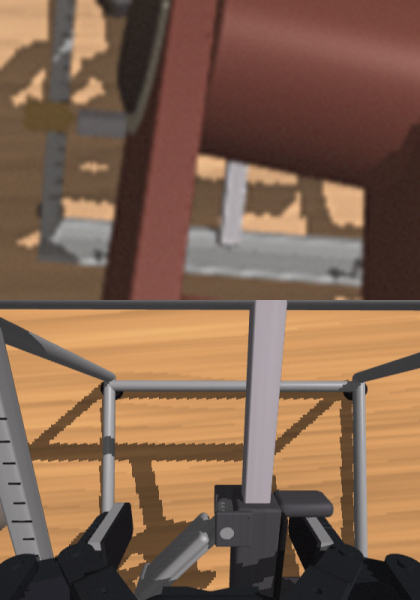

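```bash
python3 - <<'E'
from h import *
import cv2
a=cv2.imread("pics/t4.png")[228:262,268:312]
cv2.imwrite("pics/m5.png",cv2.resize(a,None,fx=16,fy=16,interpolation=cv2.INTER_CUBIC))
for o in(0,4,8,12):
  for u in(-68.6,-62.6,-56.6): print(o,u,((proj("top",W(*V,np.array([u,98,o])/1e3))-[268,228]+.5)*16-.5).round(0))
E
```

```text
0 -68.6 [359. 326.]
0 -62.6 [362. 275.]
0 -56.6 [366. 223.]
4 -68.6 [359. 335.]
4 -62.6 [362. 284.]
4 -56.6 [366. 232.]
8 -68.6 [359. 345.]
8 -62.6 [362. 293.]
8 -56.6 [366. 241.]
12 -68.6 [359. 354.]
12 -62.6 [362. 302.]
12 -56.6 [366. 250.]
```

View pics/m5.png

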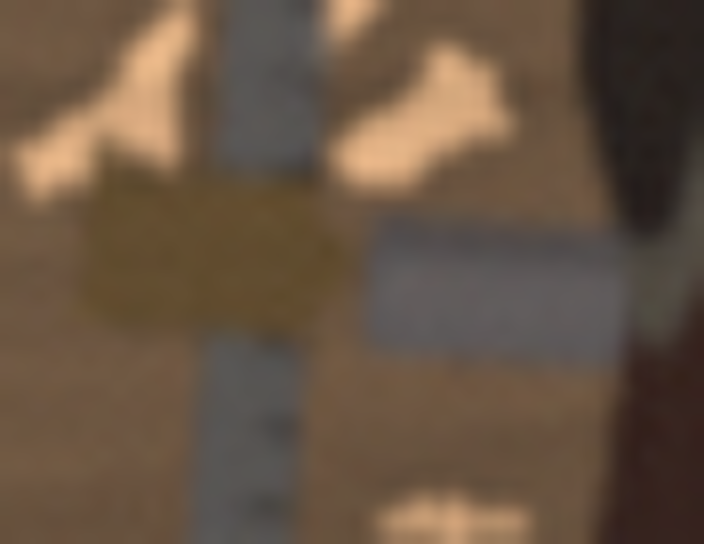

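The crop shows the bar's top face at mid-row 300, and the marker tip at row 256, slightly further up-slope. Allowing for height, the leg needs 4 mm more. I'll move and hold there with the lever open.

>>> {"fn": "apply_moves", "kwargs": {"moves": [[-1,-2,0,0,0,0,0],[-1,-2,0,0,0,0,0],[-1,0,0,0,0,0,0],[-1,0,0,0,0,0,0],[-1,0,0,0,0,0,0],[-1,0,0,0,0,0,0],[-1,0,0,0,0,0,0]]}}

```text
time: 8.35
tool_pos: [0.5943, -0.0308, 0.1067]
tool_rot: [-0.096, -0.15, -0.69, 0.701]
contact_force: [-0.6, 0.1, -1.5]
gripper_width: 0.997
```

```bash
python3 - <<'E'
from h import *
import cv2
st(); im=manip.grab_frame("top"); a=im[228:262,268:312]
cv2.imwrite("pics/m6.png",cv2.resize(a,None,fx=16,fy=16,interpolation=cv2.INTER_CUBIC))
E
```

```text
t 8.35 loc [32.4 21.1 -9.9] F(u,l,o) [-1.1  0.  -1.2] w 0.997 q [-0.19 -0.08  2.02  0.05  0.85  1.43]
```

View pics/m6.png

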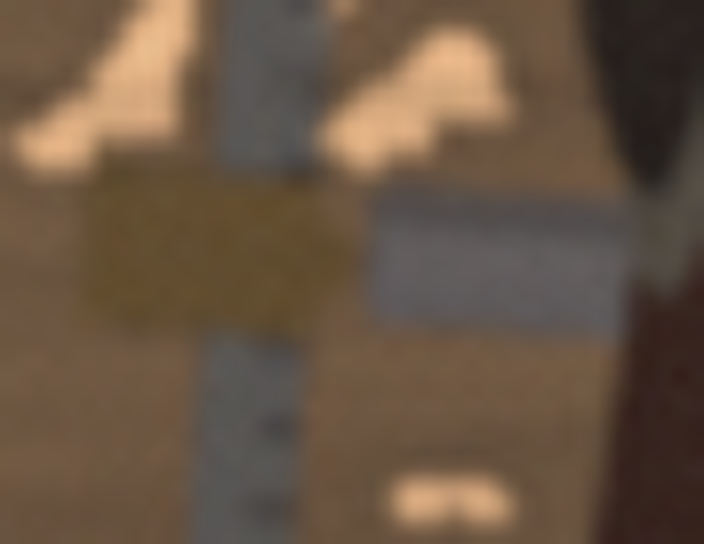

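Bar mid-row 272 against marker row 256. Since the bar top sits about 4 mm higher, the leg is within about 1 mm of the mark. Now I'll close stepwise, keeping the right finger near the saddle floor.

>>> {"fn": "apply_moves", "kwargs": {"moves": [[-0.65,-1,0,0,0,0,0],[-0.65,0,0,0,0,0,0],[-0.41,0,0,2.5,0,0,0],[-0.41,0,0,2.5,0,0,0],[-0.3,0,0,2,0,0,0],[-0.3,0,0,0,0,0,0],[-0.3,0,0,0,0,0,0]]}}

```text
time: 9.1
tool_pos: [0.5947, -0.0379, 0.1071]
tool_rot: [-0.096, -0.15, -0.69, 0.701]
contact_force: [-1.1, 0.2, 0.8]
gripper_width: 0.651
```

```bash
python3 - <<'E'
from h import *
st()
E
```

```text
t 9.1 loc [ 33.4  14.  -10. ] F(u,l,o) [-0.7  0.1  1.1] w 0.651 q [-0.21 -0.07  2.02  0.06  0.85  1.41]
```

>>> {"fn": "apply_moves", "kwargs": {"moves": [[-0.18,0,0,2.5,0,0,0],[-0.06,0,0,2.5,0,0,0],[-0.06,0,0,0,0,0,0],[-0.06,0,0,0,0,0,0]]}}

```text
time: 9.5
tool_pos: [0.5947, -0.0426, 0.1076]
tool_rot: [-0.096, -0.15, -0.69, 0.701]
contact_force: [-1.6, 2.8, 3.6]
gripper_width: 0.531
```

```bash
python3 - <<'E'
from h import *
st()
E
```

```text
t 9.5 loc [33.9  9.4 -9.6] F(u,l,o) [-0.5  2.7  4. ] w 0.531 q [-0.22 -0.08  2.02  0.06  0.85  1.4 ]
```

The lever is in contact and closing. Continue.

>>> {"fn": "apply_moves", "kwargs": {"moves": [[0.05,0,0,2,0,0,0],[0.12,0,0,2,0,0,0],[0.17,0,0,1,0,0,0],[0.17,0,0,0,0,0,0],[0.17,0,0,0,0,0,0]]}}

```text
time: 10.0
tool_pos: [0.5939, -0.0471, 0.1071]
tool_rot: [-0.096, -0.15, -0.691, 0.701]
contact_force: [-1.5, 4.7, 3.1]
gripper_width: 0.415
```

```bash
python3 - <<'E'
from h import *
st()
E
```

```text
t 10.0 loc [33.3  4.9 -9.9] F(u,l,o) [-0.7  4.6  3.5] w 0.415 q [-0.23 -0.08  2.02  0.07  0.85  1.39]
```

>>> {"fn": "apply_moves", "kwargs": {"moves": [[0.3,0,0,1,0,0,0],[0.5,0,0,0,0,0,0],[1,0,0,0,0,0,0],[1,0,0,0,0,0,0],[1,0,0,0,0,0,0],[1,0,0,0,0,0,0]]}}

```text
time: 10.6
tool_pos: [0.5941, -0.0485, 0.1076]
tool_rot: [-0.096, -0.15, -0.69, 0.701]
contact_force: [-2.0, 4.4, 4.9]
gripper_width: 0.373
```

```bash
python3 - <<'E'
from h import *
import cv2
st(); im=manip.grab_frame("top"); a=im[228:262,268:312]; b=manip.grab_frame("wrist")[200:,150:430]
a=cv2.resize(a,(440,340),interpolation=cv2.INTER_CUBIC); b=cv2.resize(b,(350,275)); b=np.vstack([b,np.zeros((65,350,3),np.uint8)])
cv2.imwrite("pics/m7.png",np.hstack([a,b]))
E
```

```text
t 10.6 loc [33.8  3.5 -9.6] F(u,l,o) [-0.5  4.2  5.4] w 0.373 q [-0.23 -0.08  2.02  0.07  0.85  1.39]
```

View pics/m7.png

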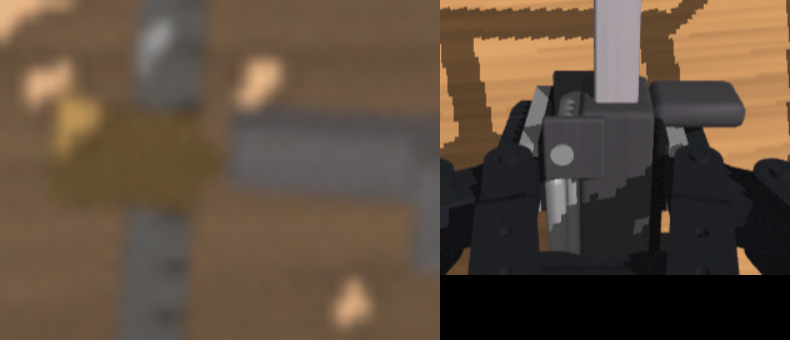

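The lever now lies along the carriage at right. Jaw width is 31.7 mm, where about 33 mm would be just shut. The bar's mid-row is about 163 against the marker's 157, which is level after the height correction. One short settle, then hand in.

>>> {"fn": "apply_moves", "kwargs": {"moves": [[1,0,0,0,0,0,0],[1,0,0,0,0,0,0],[1,0,0,0,0,0,0],[1,0,0,0,0,0,0],[1,0,0,0,0,0,0]]}}

```text
time: 11.2
tool_pos: [0.5941, -0.0485, 0.1075]
tool_rot: [-0.096, -0.15, -0.69, 0.701]
contact_force: [-3.0, 5.0, 5.4]
gripper_width: 0.375
```

```bash
python3 - <<'E'
from h import *
st(); print(manip.job_done())
E
```

```text
t 11.2 loc [33.8  3.5 -9.6] F(u,l,o) [-1.4  4.7  6.2] w 0.375 q [-0.23 -0.08  2.02  0.07  0.85  1.39]
the job is handed in; nothing more can be done
None
```

I drew the travel lock out to its end stop and slid the leg up to the brass marker by the saddle's upper shoulder. I held it there with the lever open, then squeezed the lever shut. The job went in at 11.2 s with the grip still on; no verdict is reported.

- **Lock:** the push force rose to 21 N against the stop. I backed straight off to the left and did not look at the lock again.
- **Leg:** in the last top view the cross bar was within about 1 mm of the marker along the slope, after correcting for height.
- **Lever:** in the last wrist view it lies along the carriage. The jaw width held steady at about 32 mm, against about 33 mm expected when shut.
- **Finger forces:** I could not measure the force on each finger separately. The jaws were blocked on the saddle and the lever while commanded fully shut, with the grip set to about 60 N. The net side force on the tool was about 5 N.
- **Bottle, piping tip and brush:** the arm was not steered near them, but I took no final picture to confirm they had not moved.

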